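# Push the wafer chuck and the probe positioner against their stops

### The job

Set up the wafer-probing bench: push the round wafer chuck along the bench into the V-shaped stop until it touches both arms of the V, and push the boxy probe positioner forward until its whole front face is flush against the straight stop rail, in either order. Push them gently with the fingers without lifting or tipping them, and leave the other things on the bench where they are.

Things in the scene. Friction and masses are not known exactly. Their poses are not given: they have to be found in the camera images.
- chuck: Wafer chuck: loose round aluminium disc stand, 0.45 kg. Foot is an upright cylinder 80 mm in diameter from the bench to 24 mm height, then a dark 62 mm waist to 32 mm, then a 76 mm top plate to 42 mm carrying a thin white wafer (top at 43.5 mm). Origin: centre of its underside, z up. It slides on the bench when pushed.
- positioner: Probe positioner: loose boxy device, 0.5 kg. Dark steel base 60 mm (x) by 70 mm (y), 24 mm high; on it a narrower aluminium block with small knobs (74 mm high in all) and a thin probe arm reaching 34 mm beyond the base's front at 42 to 54 mm height, so it passes over the rail. Origin: centre of its underside; x points out of the front (probe side), z up. Slides when pushed.
- positioner_front (a point): middle of the bottom edge of the positioner's front face (30 mm ahead of its origin along its x)
- vstop: V-shaped stop: fixed steel, 20 mm high, two straight arms 85 mm long, 12 mm thick, meeting at a corner on the far side. The V opens to its own -x (roughly to the robot), each inner face at 40 degrees to its x. Origin, on the bench: where the chuck's centre is when the chuck touches both arms; the inner corner is 62 mm further along x, the arms reach back to about the origin.
- vstop_seat (a point): the same point as the V-stop's origin: where the centre of the fully seated chuck is, on the bench surface
- rail: Straight stop rail: fixed steel bar 180 mm long (y), 16 mm thick (x), 18 mm high, with two dark clamp blocks behind it. Origin: middle of its front face at the bench surface; its x axis points away from the face to be touched, into the bar (roughly away from the robot), y along the rail.
- rail_face (a point): the same point as the rail's origin: middle of its front face at the bench surface
- vial: bystander, loose: small white-labelled jar with a black cap, 26 mm diameter, 55 mm tall. Origin: centre of its underside, z up
- loupe: bystander, loose: black eyepiece loupe, stepped cylinder 34 mm diameter, 34 mm tall. Origin: centre of its underside, z up
- sparknob: bystander, loose: spare aluminium knob, 24 mm diameter, 16 mm tall, with a thin 12 mm stud on top. Origin: centre of its underside, z up
- cap: bystander, loose: plain black round cap, 56 mm diameter, 32 mm tall. Origin: centre of its underside, z up
- tweezers: bystander, loose: steel tweezers lying flat, about 130 mm long, 5 mm thick, long axis x. Origin: centre of its underside
- wrench: bystander, loose: small steel wrench lying flat, 130 mm long, long axis x. Origin: centre of its underside
- waferbox: bystander, loose: flat round grey wafer box, plain top, 90 mm diameter, 24 mm tall. Origin: centre of its underside, z up

How it is judged:
By the outcome, as a careful person would: the job done as asked, in the order asked, and still so for the second after the job is handed in, with the robot touching nothing.
It also fails if it takes over 58 s, if anything falls off the work surface, if the arm or the gripper's body presses on something with over 40 N, if the wrist force passes 120 N, or if a joint passes its speed limit or range.

### The arm

A 7-joint arm with a two-finger parallel gripper is mounted at the origin on the work surface. World frame = base frame: x ahead of the robot, y to its left, z up, the work surface at z = 0. Lengths are in m, angles in rad, forces in N, time in s.
With the tool pointing down it reaches from about 0.425 to 0.875 m from the base axis. Payload 8.4 kg.
Tool frame: the origin (TCP) lies at the very end of the fingers, on their centre line; the grasp point (between the pads) lies 19 mm behind it; z points along the fingers, y is the line along which they close (so a half turn about z gives the same grasp; the last joint's range is limited). The gripper opens to 87 mm and grips with 3 to 60 N. Pads are 19 mm wide; open, the fingers measure 117 mm over their backs; the gripper's body (75 mm by 190 mm) begins 51 mm behind the grasp point.
Start: joints at [1.157, 0.333, 0.04, 1.465, -0.013, 1.343, -0.059], TCP at [0.201, -0.618, 0.223] pointing down, gripper open.
Joint ranges: [-2.58, 2.58], [-0.38, 2.09], [-1.3, 1.39], [0.25, 2.4], [-1.5, 4.64], [0.08, 2.09], [-2.65, 2.65]. Speed limits (rad/s): [2.22, 2.22, 2.79, 2.79, 3.14, 3.14, 3.14].

### API

Orientations are given as a unit quaternion [w, x, y, z].
In Python, from rig import ctrl gives the robot as it stands. The module is installed in compiled form; this text tells all that it offers.
- The arm moves only by the shell command python3 -m creep 'ROWS' [FORCE]. ROWS is JSON, a list of rows, each an object with "claw": the finger opening in mm, from 0 to 87; "dp": the shift along the tool's x, y, z in mm, a list of three; "rotation": the turn, a rotation vector about the tool's x, y, z in rad, a list of three. In form: [{"claw": claw, "dp": [tx, ty, tz], "rotation": [ax, ay, az]}, ...]. A call has 1 to 8 rows; each row shifts and turns the commanded pose from where the row before left it, along the tool's axes as they then stand; what a row does not reach is not made up. A row lasts 1/10 s, in which the tool goes at most 50 mm and 8.59 degrees, less where a joint would pass 70% of its speed; a pose out of reach is approached as far as the arm can. A call with a gripper value outside its range is refused whole. The fingers move at their own pace and stop on an object; FORCE is the grip in N (left out, the last holds). Time passes only in rows, so rows that do not move let the fingers close. It gives the time, the measured TCP pose, the force, the opening and the grip force at its end, in the units of the state.
- ctrl.state(): the state, without advancing time (a new reading comes with each control period).
- ctrl.camera(name): name is "scene" or "top" or "wrist"; returns (picture, depth): 400x640x3 uint8, red, green, blue; 400x640 float32, m along the optical axis (not along the pixel's ray), 0 where there is no reading.
- ctrl.camera_model(name): a dict with "fov_y" (degrees; the focal length in pixels is half the picture's height over the tangent of half this angle, whatever the lens; pixels are square), "cx", "cy" (the principal point, pixels), "D" ([k1, k2, p1, p2, k3] as OpenCV has them; the pictures are not rectified), "T" (4x4, takes a point from camera to world coordinates); the wrist camera has in their place "tool_from_camera" (4x4, takes a point from camera to tool coordinates, whose origin is the TCP and whose axes are the flange's). Camera axes: x right, y up, looking along -z (the intrinsics and any distortion apply to the point x, -y, -z); pixel columns grow to the right and rows downward; lengths in m; the calibration is good to about 2 mm. A picture is of the moment at which its call begins: read the wrist's pose just before it. camera_model takes no time and is no camera call.
- ctrl.sign_off(): hands the job in; it is judged then, once.
The state is a dict: "time_s": time; "qpos": joint angles; "qvel": joint speeds; "joint_torque": joint torques, N m; "tool_pos": TCP position; "orientation": TCP orientation; "force": force on the tool from outside, world axes, zero at the start; "torque": the same for the moment, N m; "width": finger opening in m; "gripper_force": force on a finger pad.
Only numpy, scipy, OpenCV 4.12 (cv2) and the standard library are available. Lean on these libraries where they do the work, as an engineer would, in place of code of your own. Each camera call takes 0.05 s, during which the arm holds its last target. There are 200 camera calls.

## Working session

There is one attempt and no reset: what is moved stays moved. The work goes in short steps, Python scripts to look and compute and a shell command to move; the robot and the scene stay as the last step left them, time stands still between calls to the robot, and variables do not carry over. Pictures are saved under pics/ and viewed, at most 10 in all, crops included, and the job is handed in when it is done.

```bash
mkdir -p pics
python3 - <<'E'
from rig import ctrl
import cv2,numpy as np
for n in("scene","top"):
    p,d=ctrl.camera(n); cv2.imwrite(f"pics/{n}0.png",p[:,:,::-1]); np.save(f"{n}0.npy",d)
    print(n,ctrl.camera_model(n), (d>0).mean())
print(ctrl.state()); print(ctrl.camera_model("wrist"))
E
```

```text
scene {'fov_y': 50.94512710765097, 'cx': 324.14580358073283, 'cy': 200.21064357127278, 'D': array([0.00568072, 0.        , 0.        , 0.        , 0.        ]), 'T': array([[-0.32989907, -0.69377824,  0.64018619,  1.2109807 ],
       [ 0.94395411, -0.23465541,  0.23213678,  0.22791543],
       [-0.01082829,  0.68088809,  0.73230742,  0.80609912],
       [ 0.        ,  0.        ,  0.        ,  1.        ]])} 0.99605859375
top {'fov_y': 54.57976314596669, 'cx': 322.95111276384245, 'cy': 203.71009474545363, 'D': array([-0.01147121,  0.        ,  0.        ,  0.        ,  0.        ]), 'T': array([[ 0.09096933,  0.97050111, -0.22327602,  0.35898787],
       [-0.99584199,  0.08756547, -0.02512004, -0.01824187],
       [-0.00482776,  0.22463279,  0.97443153,  0.94606223],
       [ 0.        ,  0.        ,  0.        ,  1.        ]])} 0.99616015625
{'time_s': 0.1, 'qpos': array([ 1.15676861,  0.33385851,  0.03986506,  1.46615549, -0.01340216,
        1.34326143, -0.05849545]), 'qvel': array([ 1.99391398e-04, -8.62718982e-04,  5.24750517e-05, -1.55469247e-03,
       -6.40020614e-04, -4.7644
[... 315 characters left out ...]
.55646508e-04]), 'force': array([-0.06079944,  0.41525956, -0.43877023]), 'torque': array([0.00475657, 0.02697923, 0.01082799]), 'gripper_force': 0.0, 'width': 0.08654384430496175}
{'fov_y': 68.85746054060075, 'cx': 315.7495439415337, 'cy': 202.1868138878578, 'D': array([-0.00045594,  0.        ,  0.        ,  0.        ,  0.        ]), 'tool_from_camera': array([[ 1.15477472e-03,  9.55728282e-01,  2.94248395e-01,
         8.21839955e-02],
       [ 9.99999253e-01, -9.85601082e-04, -7.23222402e-04,
         2.47216474e-04],
       [-4.01192567e-04,  2.94249010e-01, -9.55728706e-01,
        -1.63404995e-01],
       [ 0.00000000e+00,  0.00000000e+00,  0.00000000e+00,
         1.00000000e+00]])}
```

View pics/top0.png

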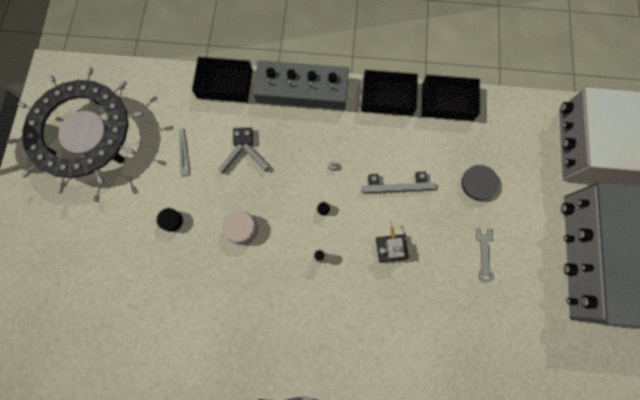

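View pics/scene0.png

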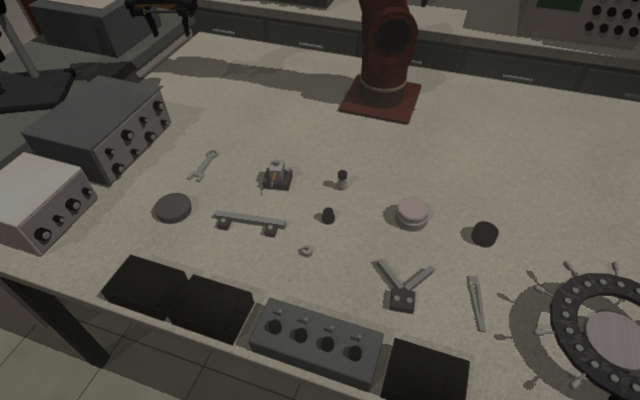

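The top view shows the chuck at (240,228), the V-stop with its corner at about (244,150), the rail from (362,189) to (437,187) and the positioner at (392,248). The bystanders are the vial (319,256), loupe (323,209), knob (333,166), cap (169,220), tweezers (184,152), wrench (486,255) and wafer box (481,183). Next I'll convert these to world coordinates.

```bash
cat > h.py <<'E'
import cv2,numpy as np
from rig import ctrl
def cam(n):
    m=ctrl.camera_model(n); f=200/np.tan(np.radians(m["fov_y"]/2))
    return np.array([[f,0,m["cx"]],[0,f,m["cy"]],[0,0,1]]),m["D"],m.get("T")
def dirs(n,px):
    K,D,T=cam(n); u=cv2.undistortPoints(np.float64(px).reshape(-1,1,2),K,D)[:,0]
    return np.c_[u[:,0],-u[:,1],-np.ones(len(u))]
def cloud(n,d,T=None):
    if T is None:T=cam(n)[2]
    g=np.stack(np.meshgrid(np.arange(640),np.arange(400)),-1).reshape(-1,2)
    P=dirs(n,g)*d.reshape(-1,1); return (P@T[:3,:3].T+T[:3,3]).reshape(400,640,3)
def onplane(n,px,z,T=None):
    if T is None:T=cam(n)[2]
    v=dirs(n,px)@T[:3,:3].T; return T[:3,3]+v*((z-T[2,3])/v[:,2])[:,None]
E
python3 - <<'E'
from h import *
for n in("top","scene"):
    d=np.load(f"{n}0.npy"); P=cloud(n,d); x,y,z=P[...,0],P[...,1],P[...,2]
    b=z[(abs(x-.55)<.1)&(abs(y)<.3)]; print(n,"bench z",np.median(b),np.std(b[abs(b)<.01]))
    m=((z>.008)&(z<.12)&(x>.35)&(x<.80)&(y>-.5)&(y<.5)).astype(np.uint8)
    k,l,s,c=cv2.connectedComponentsWithStats(m)
    for i in range(1,k):
        if s[i,4]<25: continue
        q=P[l==i]; r=cv2.minAreaRect(np.float32(q[:,:2]*1000))
        print(c[i].round(),s[i,4],"rect",np.round(r[0]),np.round(r[1]),round(r[2],1),"zmax",q[:,2].max().round(3), "top c", (q[q[:,2]>q[:,2].max()-.006].mean(0)*1000).round())
E
```

```text
top bench z 3.405019932822828e-05 0.0017805542232013092
[137. 114.] 42 rect [744. 485.] [ 9. 29.] 24.2 zmax 0.072 top c [745. 483.  68.]
[242. 147.] 724 rect [698. 224.] [118. 123.] 8.3 zmax 0.029 top c [734. 228.  25.]
[130. 150.] 46 rect [652. 485.] [29. 11.] 74.4 zmax 0.072 top c [650. 482.  68.]
[332. 164.] 72 rect [677.  -8.] [23. 20.] 5.2 zmax 0.03 top c [677.  -7.  28.]
[480. 182.] 1045 rect [ 662. -377.] [89. 89.] 77.5 zmax 0.03 top c [ 661. -378.   25.]
[397. 184.] 765 rect [ 647. -174.] [ 47. 180.] 8.0 zmax 0.026 top c [ 643. -173.   21.]
[323. 208.] 144 rect [561.   4.] [27. 32.] 30.0 zmax 0.038 top c [563.   6.  34.]
[169. 219.] 487 rect [499. 375.] [56. 55.] 41.0 zmax 0.036 top c [498. 375.  32.]
[239. 227.] 895 rect [495. 199.] [76. 74.] 21.5 zmax 0.049 top c [494. 201.  44.]
[392. 247.] 806 rect [ 495. -164.] [93. 71.] 11.6 zmax 0.076 top c [ 474. -169.   74.]
[484. 238.] 32 rect [ 523. -392.] [16. 31.] 19.0 zmax 0.011 top c [ 524. -392.    9.]
[319. 256.] 113 rect [443.   4.] [24. 25.] 51.1 zmax 0.058 top c [443.   4.  55.]
scene bench z -0.0009077062751337017 0.00184
[... 229 characters left out ...]
.6 zmax 0.027 top c [ 668. -380.   23.]
[412. 213.] 867 rect [501. 200.] [76. 78.] 18.1 zmax 0.046 top c [500. 200.  42.]
[328. 215.] 159 rect [568.   4.] [29. 28.] 54.1 zmax 0.036 top c [567.   4.  33.]
[250. 221.] 708 rect [ 650. -176.] [ 50. 181.] 8.0 zmax 0.025 top c [ 656. -175.   21.]
[485. 233.] 492 rect [504. 374.] [55. 55.] 27.4 zmax 0.034 top c [503. 374.  31.]
[307. 250.] 80 rect [681.  -8.] [20. 24.] 28.1 zmax 0.027 top c [680.  -9.  25.]
[403. 288.] 1007 rect [701. 221.] [118. 126.] 7.2 zmax 0.029 top c [740. 228.  25.]
[540. 290.] 80 rect [656. 484.] [31. 11.] 81.7 zmax 0.071 top c [655. 481.  67.]
[540. 332.] 94 rect [749. 484.] [11. 31.] 17.0 zmax 0.071 top c [750. 481.  68.]
```

Run:
```python
from h import *
for n in("top","scene"):
    P=cloud(n,np.load(f"{n}0.npy"))*1000; x,y,z=P[...,0],P[...,1],P[...,2]
    m=(z>8)&(z<40)&(x>600)&(x<705)&(abs(y-224)<85)
    q=P[m][:,:2]; L=[]
    for s in(1,-1):
        c=q[(s*(q[:,1]-222)>14)&(q[:,0]<700)]
        vx,vy,a,b=cv2.fitLine(np.float32(c),cv2.DIST_HUBER,0,.01,.01).ravel(); v=np.array([vx,vy])*np.sign(vx); L.append((v,np.array([a,b]))); print(n,len(c),np.degrees(np.arctan2(v[1],v[0])).round(1))
    (v1,p1),(v2,p2)=L; t=np.linalg.solve(np.c_[v1,-v2],p2-p1); ap=p1+v1*t[0]
    ax=(v1+v2)/np.linalg.norm(v1+v2); print("apex",ap,"axis",np.degrees(np.arctan2(ax[1],ax[0])),"seat",ap-ax*71.6)
```

```text
top 165 -28.9
top 134 47.3
apex [712.86096 226.41783] axis 9.185815 seat [642.1792  214.98784]
scene 192 -30.3
scene 190 48.9
apex [718.7443  226.57968] axis 9.322912 seat [648.0901  214.98059]
```

```bash
python3 -m creep '[{"claw":30,"dp":[10,-50,0],"rotation":[0,0,0.05]},{"claw":30,"dp":[10,-50,0],"rotation":[0,0,0.05]},{"claw":30,"dp":[10,-50,0],"rotation":[0,0,0.05]},{"claw":30,"dp":[10,-50,0],"rotation":[0,0,0]},{"claw":30,"dp":[10,-50,0],"rotation":[0,0,0]},{"claw":30,"dp":[0,-50,0],"rotation":[0,0,0]},{"claw":30,"dp":[0,-50,0],"rotation":[0,0,0]},{"claw":30,"dp":[0,0,0],"rotation":[0,0,0]}]'
```

```text
time_s: 0.9
tool_pos: [0.1771, -0.2657, 0.2226]
orientation: [0.001, 0.996, 0.084, -0.0]
force: [0.4, -0.7, 0.4]
width: 0.0334
gripper_force: 0.0
```

```bash
python3 -m creep '[{"claw":30,"dp":[45,-9,0],"rotation":[0,0,0.028]},{"claw":30,"dp":[45,-9,0],"rotation":[0,0,0]},{"claw":30,"dp":[45,-9,0],"rotation":[0,0,0]},{"claw":30,"dp":[45,-9,0],"rotation":[0,0,0]},{"claw":30,"dp":[45,-6,0],"rotation":[0,0,0]},{"claw":30,"dp":[0,0,0],"rotation":[0,0,0]},{"claw":30,"dp":[0,0,0],"rotation":[0,0,0]}]'
cat > w.py <<'E'
from h import *
from scipy.spatial.transform import Rotation as R
import sys
s=ctrl.state(); p,d=ctrl.camera("wrist"); cv2.imwrite(f"pics/{sys.argv[1]}.png",p[:,:,::-1])
w,a,b,c=s["orientation"]; T=np.eye(4); T[:3,:3]=R.from_quat([a,b,c,w]).as_matrix(); T[:3,3]=s["tool_pos"]
M=T@ctrl.camera_model("wrist")["tool_from_camera"]; np.savez(f"{sys.argv[1]}.npz",d=d,M=M)
ex=T[:2,0]; print("tcp",(s["tool_pos"]*1000).round(1),"yaw x",np.degrees(np.arctan2(ex[1],ex[0])).round(2))
P=cloud("wrist",d,M)*1000; z=P[...,2]
m=((z>9)&(z<120)&(d>.1)&(P[...,0]<800)).astype(np.uint8)
k,l,st,ce=cv2.connectedComponentsWithStats(m)
for i in range(1,k):
    if st[i,4]<300: continue
    q=P[l==i]; r=cv2.minAreaRect(np.float32(q[:,:2])); print(ce[i].round(),st[i,:4],np.round(r[0],1),np.round(r[1],1),round(r[2],2),"zmax",q[:,2].max().round(1))
E
python3 w.py w1
```

```text
time_s: 1.6
tool_pos: [0.3951, -0.1962, 0.2219]
orientation: [-0.001, 0.998, 0.069, -0.001]
force: [-0.7, 0.2, -1.2]
width: 0.03
gripper_force: 0.0
tcp [ 395.1 -196.2  221.9] yaw x 7.93
[158.  10.] [136   0  40  24] [557.4  -0.7] [18.1 31.1] 23.24 zmax 37.4
[10. 52.] [ 0 14 27 70] [492.  173.1] [28.4 75.4] 80.46 zmax 37.5
[303. 103.] [271  43  64  92] [ 496.8 -166.6] [92.7 70. ] 11.45 zmax 77.4
[494.  89.] [478  72  35  31] [ 534.2 -393.2] [31.8 35.9] 1.28 zmax 11.9
[151. 117.] [130 106  44  24] [444.6   1.2] [25.4 25.5] 26.5 zmax 58.3
[623. 218.] [591 138  49 133] [ 426.5 -578.8] [151.2  29.3] 0.89 zmax 77.3
[129. 337.] [108 327  43  18] [105.   57.2] [31.1 64.5] 7.56 zmax 15.4
```

View pics/w1.png

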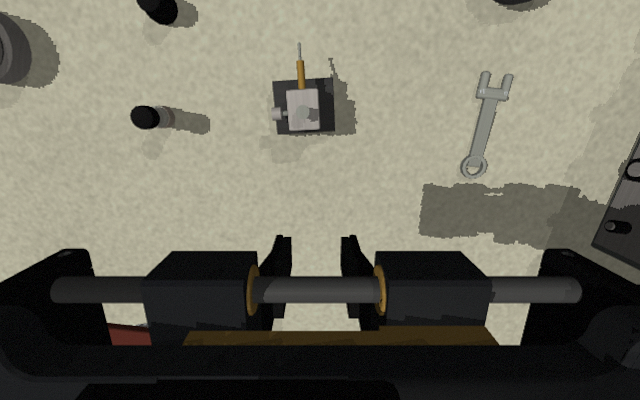

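The wrist view shows the positioner at about (303,105) with its probe pointing forward, and clear bench behind it. I'll line up with it and descend.

```bash
python3 -m creep '[{"claw":30,"dp":[6,-7,40],"rotation":[0,0,0]},{"claw":30,"dp":[6,-7,45],"rotation":[0,0,0]},{"claw":30,"dp":[0,0,45],"rotation":[0,0,0]},{"claw":30,"dp":[0,0,40],"rotation":[0,0,0]},{"claw":30,"dp":[0,0,25],"rotation":[0,0,0]},{"claw":30,"dp":[0,0,13],"rotation":[0,0,0]},{"claw":30,"dp":[0,0,0],"rotation":[0,0,0]},{"claw":30,"dp":[0,0,0],"rotation":[0,0,0]}]'
```

```text
time_s: 2.45
tool_pos: [0.4051, -0.1816, 0.0156]
orientation: [0.0, 0.998, 0.068, 0.0]
force: [-0.1, -0.5, -0.0]
width: 0.0298
gripper_force: 0.0
```

```bash
python3 -m creep '[{"claw":30,"dp":[12,0,0],"rotation":[0,0,0]},{"claw":30,"dp":[10,0,0],"rotation":[0,0,0]},{"claw":30,"dp":[4,0,0],"rotation":[0,0,0]},{"claw":30,"dp":[3,0,0],"rotation":[0,0,0]},{"claw":30,"dp":[3,0,0],"rotation":[0,0,0]},{"claw":30,"dp":[3,0,0],"rotation":[0,0,0]},{"claw":30,"dp":[3,0,0],"rotation":[0,0,0]},{"claw":30,"dp":[3,0,0],"rotation":[0,0,0]}]'
python3 -m creep '[{"claw":30,"dp":[4,0,0],"rotation":[0,0,0]},{"claw":30,"dp":[5,0,0],"rotation":[0,0,0]},{"claw":30,"dp":[5,0,0],"rotation":[0,0,0]},{"claw":30,"dp":[5,0,0],"rotation":[0,0,0]},{"claw":30,"dp":[5,0,0],"rotation":[0,0,0]},{"claw":30,"dp":[5,0,0],"rotation":[0,0,0]},{"claw":30,"dp":[5,0,0],"rotation":[0,0,0]},{"claw":30,"dp":[4,0,0],"rotation":[0,0,0]}]'
python3 w.py w2
```

```text
time_s: 3.25
tool_pos: [0.4447, -0.1752, 0.0143]
orientation: [-0.0, 0.998, 0.068, -0.001]
force: [-2.0, 0.5, 0.4]
width: 0.0296
gripper_force: 1.2
time_s: 4.05
tool_pos: [0.4835, -0.17, 0.0146]
orientation: [-0.0, 0.998, 0.068, 0.0]
force: [-1.7, -0.4, -1.7]
width: 0.0305
gripper_force: 0.9
tcp [ 483.5 -170.    14.6] yaw x 7.84
[19. 72.] [ 0 35 47 69] [563.   -4.8] [19.4 33.5] 81.86 zmax 29.9
[316. 193.] [241  54 146 222] [ 531.5 -164.9] [113.9  70.2] 7.75 zmax 76.9
[ 23. 263.] [  0 250  53  32] [456.    3.5] [ 5.5 17.4] 6.56 zmax 40.8
[ 96. 325.] [ 84 303  28  42] [480.8 -90.7] [22.8  2.6] 7.03 zmax 96.6
[269. 315.] [257 303  29  28] [ 485.4 -152. ] [29.8  5.4] 9.35 zmax 95.2
[362. 314.] [346 303  28  28] [ 490.4 -187.2] [29.5  5.1] 5.88 zmax 94.8
[535. 325.] [520 303  28  42] [ 502.4 -247.3] [23.1  2.8] 7.29 zmax 96.4
```

View pics/w2.png

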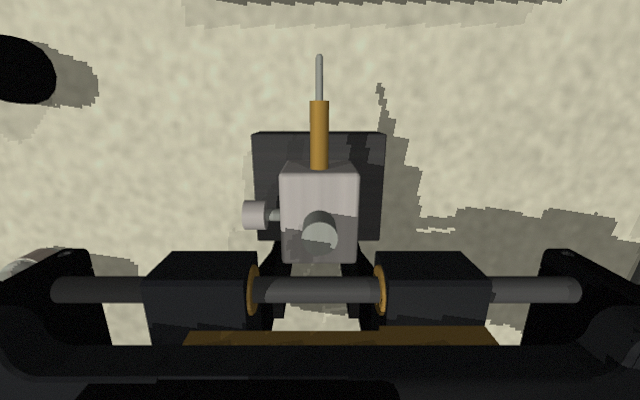

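The base is now square to the fingers at 7.75° and centred at about (318,185). I'll continue pushing.

```bash
python3 -m creep '[{"claw":30,"dp":[4,0,0],"rotation":[0,0,0]},{"claw":30,"dp":[6,0,0],"rotation":[0,0,0]},{"claw":30,"dp":[6,0,0],"rotation":[0,0,0]},{"claw":30,"dp":[6,0,0],"rotation":[0,0,0]},{"claw":30,"dp":[6,0,0],"rotation":[0,0,0]},{"claw":30,"dp":[6,0,0],"rotation":[0,0,0]},{"claw":30,"dp":[5,0,0],"rotation":[0,0,0]},{"claw":30,"dp":[3,0,0],"rotation":[0,0,0]}]'
python3 w.py w3
python3 - <<'E'
from h import *
f=np.load("w3.npz"); P=cloud("wrist",f["d"],f["M"])*1000
z=P[...,2]; m=(z>12)&(z<22)&(P[...,0]>560)&(P[...,1]<0)
# front edge of rail: lowest pixel per column of rail-top points
pts=[]
for c in range(0,640,4):
    r=np.where(m[:,c]&(P[:,c,0]>590))[0]
    if len(r)>2: pts.append((c,r.max()))
pts=np.array(pts); X=onplane("wrist",pts,.018,f["M"])[:,:2]*1000
v=cv2.fitLine(np.float32(X),cv2.DIST_HUBER,0,.01,.01).ravel(); r=v[:2]*np.sign(v[1])
n=np.array([r[1],-r[0]]);print(len(pts),"yaw",np.degrees(np.arctan2(n[1],n[0])),"n.face",n@v[2:], "resid",np.std((X-v[2:])@n))
s=ctrl.state()["tool_pos"][:2]*1000; print("n.tcp",n@s,"gap est",n@v[2:]-n@s-69.5)
E
```

```text
time_s: 4.9
tool_pos: [0.5251, -0.1643, 0.0146]
orientation: [-0.0, 0.998, 0.068, 0.0]
force: [-4.5, -1.0, 4.1]
width: 0.0302
gripper_force: 2.7
tcp [ 525.1 -164.3   14.6] yaw x 7.85
[346. 122.] [191   0 366 276] [ 616.5 -164.9] [141.  182.6] 54.45 zmax 76.6
[ 29. 151.] [  0 120  67  62] [565.9  -4.5] [33.6 19.5] 14.15 zmax 36.7
[ 96. 325.] [ 83 303  29  42] [522.3 -85.1] [22.3  2.8] 7.82 zmax 96.4
[269. 314.] [258 303  28  28] [ 527.2 -146.3] [30.1  5.3] 9.53 zmax 94.9
[362. 314.] [346 303  28  28] [ 532.2 -181.3] [29.9  5.3] 6.14 zmax 95.1
[535. 325.] [520 303  28  42] [ 544.1 -241.4] [23.2  2.7] 9.64 zmax 96.6
92 yaw 8.718508 n.face 590.65466 resid 12.193623126145013
n.tcp 494.48972086435674 gap est 26.66494222158076
```

View pics/w3.png

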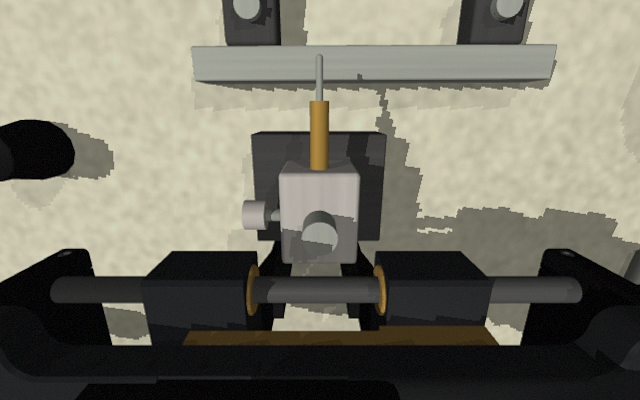

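The rail's front edge runs level at row ~80 from column 193 to 553, so it is parallel to the fingers, and the gap is about 27 mm.

```bash
python3 -m creep '[{"claw":30,"dp":[3,0,0],"rotation":[0,0,0]},{"claw":30,"dp":[4,0,0],"rotation":[0,0,0]},{"claw":30,"dp":[4,0,0],"rotation":[0,0,0]},{"claw":30,"dp":[4,0,0],"rotation":[0,0,0]},{"claw":30,"dp":[3,0,0],"rotation":[0,0,0]},{"claw":30,"dp":[2,0,0],"rotation":[0,0,0]},{"claw":30,"dp":[1,0,0],"rotation":[0,0,0]},{"claw":30,"dp":[1,0,0],"rotation":[0,0,0]}]'
python3 -m creep '[{"claw":30,"dp":[1,0,0],"rotation":[0,0,0]},{"claw":30,"dp":[1,0,0],"rotation":[0,0,0]}]'
```

```text
time_s: 5.75
tool_pos: [0.5463, -0.1614, 0.0145]
orientation: [-0.0, 0.998, 0.068, -0.0]
force: [-4.7, 0.6, 2.3]
width: 0.0298
gripper_force: 2.1
time_s: 5.95
tool_pos: [0.5484, -0.1611, 0.0145]
orientation: [-0.0, 0.998, 0.068, 0.0]
force: [-2.9, -0.9, 1.3]
width: 0.0301
gripper_force: 1.7
```

```bash
python3 -m creep '[{"claw":30,"dp":[1,0,0],"rotation":[0,0,0]}]'; python3 -m creep '[{"claw":30,"dp":[1,0,0],"rotation":[0,0,0]}]'
```

```text
time_s: 6.05
tool_pos: [0.5494, -0.161, 0.0145]
orientation: [-0.0, 0.998, 0.068, 0.0]
force: [-3.1, -1.5, 0.8]
width: 0.0299
gripper_force: 1.7
time_s: 6.15
tool_pos: [0.5504, -0.1609, 0.0145]
orientation: [-0.0, 0.998, 0.068, 0.0]
force: [-3.0, 0.2, 1.7]
width: 0.0298
gripper_force: 1.7
```

```bash
python3 -m creep '[{"claw":30,"dp":[1,0,0],"rotation":[0,0,0]}]'|grep -E "tool|force"; python3 -m creep '[{"claw":30,"dp":[1,0,0],"rotation":[0,0,0]}]'|grep -E "tool|force"; python3 -m creep '[{"claw":30,"dp":[1,0,0],"rotation":[0,0,0]}]'|grep -E "tool|force"
```

```text
tool_pos: [0.5508, -0.1608, 0.0145]
force: [-7.9, 0.1, 6.6]
gripper_force: 4.5
tool_pos: [0.5509, -0.1609, 0.0145]
force: [-12.4, -0.7, 10.1]
gripper_force: 6.6
tool_pos: [0.5509, -0.1609, 0.0144]
force: [-17.4, -0.8, 13.6]
gripper_force: 8.6
```

```bash
python3 -m creep '[{"claw":30,"dp":[-3,0,0],"rotation":[0,0,0]},{"claw":30,"dp":[-8,0,0],"rotation":[0,0,0]},{"claw":30,"dp":[-20,0,0],"rotation":[0,0,0]},{"claw":30,"dp":[-25,0,0],"rotation":[0,0,0]},{"claw":30,"dp":[-5,0,-30],"rotation":[0,0,0]},{"claw":30,"dp":[0,0,-45],"rotation":[0,0,0]},{"claw":40,"dp":[0,0,-40],"rotation":[0,0,0]},{"claw":40,"dp":[0,0,0],"rotation":[0,0,0]}]'
python3 w.py w4
python3 - <<'E'
import cv2
p=cv2.imread("pics/w4.png")[40:260,180:500]; cv2.imwrite("pics/w4c.png",cv2.resize(p,None,fx=2.4,fy=2.4,interpolation=cv2.INTER_CUBIC))
E
```

```text
time_s: 7.25
tool_pos: [0.4965, -0.1695, 0.1354]
orientation: [0.002, 0.998, 0.068, 0.005]
force: [0.4, 0.4, -0.7]
width: 0.0375
gripper_force: 0.0
tcp [ 496.5 -169.5  135.4] yaw x 7.85
[332.  64.] [242   1 209 131] [ 618.8 -179.7] [105.7 180.2] 7.88 zmax 77.4
[581.  48.] [522   0 118 103] [ 659.7 -379.3] [80.2 90.9] 5.01 zmax 28.5
[136. 104.] [111  85  50  38] [564.8   1.3] [32.1 29.1] 38.52 zmax 37.5
[536. 191.] [516 173  41  32] [ 535.6 -393. ] [30.6 36.6] 0.89 zmax 11.6
[132. 232.] [105 210  56  43] [445.4   1.4] [26.  25.5] 86.06 zmax 58.4
```

View pics/w4c.png

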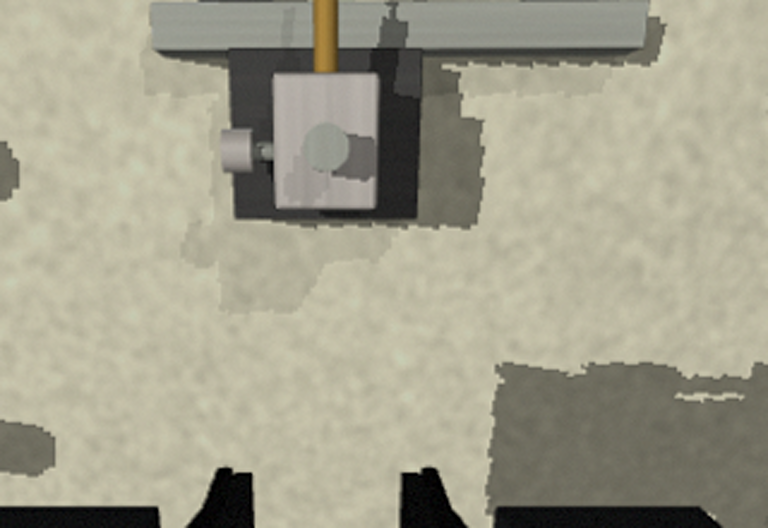

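The crop shows the base front edge (row ~50, columns 230–420) flush along the rail. Next is the chuck.

```bash
python3 -m creep '[{"claw":40,"dp":[-4,-44,-40],"rotation":[0,0,0]},{"claw":40,"dp":[-4,-46,-20],"rotation":[0,0,0]},{"claw":40,"dp":[-4,-46,0],"rotation":[0,0,0]},{"claw":40,"dp":[-4,-46,0],"rotation":[0,0,0]},{"claw":40,"dp":[-5,-46,0],"rotation":[0,0,0]},{"claw":40,"dp":[-5,-46,0],"rotation":[0,0,0]},{"claw":40,"dp":[-5,-46,0],"rotation":[0,0,0]},{"claw":40,"dp":[-5,-46,0],"rotation":[0,0,0.036]}]'
python3 -m creep '[{"claw":40,"dp":[0,0,0],"rotation":[0,0,0]},{"claw":40,"dp":[0,0,0],"rotation":[0,0,0]}]'
python3 w.py w5
python3 - <<'E'
from h import *
f=np.load("w5.npz"); P=cloud("wrist",f["d"],f["M"])*1000; x,y,z=P[...,0],P[...,1],P[...,2]
c=P[(z>39)&(z<50)&(abs(x-498)<55)&(abs(y-200)<55)]; print("chuck",cv2.minEnclosingCircle(np.float32(c[:,:2])),c.mean(0))
q=P[(z>9)&(z<26)&(x>600)&(x<703)&(abs(y-220)<80)][:,:2]; L=[]
for s in(1,-1):
    k=q[(s*(q[:,1]-222)>14)&(q[:,0]<700)]; v=cv2.fitLine(np.float32(k),cv2.DIST_HUBER,0,.01,.01).ravel()
    L.append((v[:2]*np.sign(v[0]),v[2:])); print(len(k),np.degrees(np.arctan2(*L[-1][0][::-1])))
(v1,p1),(v2,p2)=L; t=np.linalg.solve(np.c_[v1,-v2],p2-p1); ap=p1+v1*t[0]; ax=v1+v2; ax/=np.linalg.norm(ax)
print("axis",np.degrees(np.arctan2(ax[1],ax[0])),"seat",ap-71.6*ax)
E
```

```text
time_s: 8.1
tool_pos: [0.4079, 0.1832, 0.1821]
orientation: [0.0, 0.999, 0.05, 0.0]
force: [1.3, -0.0, 0.9]
width: 0.0399
gripper_force: 0.0
time_s: 8.3
tool_pos: [0.4083, 0.1824, 0.1821]
orientation: [-0.0, 0.999, 0.052, -0.0]
force: [0.4, -1.2, -0.5]
width: 0.04
gripper_force: 0.0
tcp [408.3 182.4 182.1] yaw x 5.94
[629.  36.] [606   0  34  79] [ 595.3 -116.8] [83.6 28.1] 33.85 zmax 27.1
[506.  56.] [484  39  47  37] [563.    5.8] [31.8 29.5] 65.28 zmax 37.3
[137.  81.] [104  51  69  60] [500.3 374.8] [55.4 55.2] 77.09 zmax 35.8
[307. 103.] [269  63  77  81] [496.2 199.2] [76.8 75.5] 55.44 zmax 47.4
[484. 174.] [461 159  48  32] [445.5   3.8] [25.7 25.6] 28.07 zmax 58.9
chuck ((496.7033386230469, 200.06777954101562), 37.86463928222656) [497.76830447 200.18984498  44.65592012]Traceback (most recent call last):
  File "<stdin>", line 6, in <module>
cv2.error: OpenCV(4.12.0) /io/opencv/modules/imgproc/src/linefit.cpp:50: error: (-215:Assertion failed) count > 0 in function 'fitLine2D_wods'
```

View pics/w5.png

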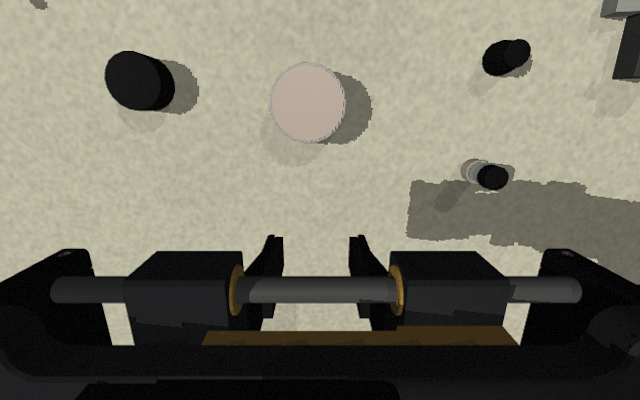

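The wrist view shows the chuck at (307,103) with free bench behind it. I'll align and descend behind it.

```bash
python3 -m creep '[{"claw":40,"dp":[2,-4,40],"rotation":[0,0,0]},{"claw":40,"dp":[2,-4,45],"rotation":[0,0,0]},{"claw":40,"dp":[0,0,45],"rotation":[0,0,0]},{"claw":40,"dp":[0,0,27],"rotation":[0,0,0]},{"claw":40,"dp":[0,0,12],"rotation":[0,0,0]},{"claw":40,"dp":[0,0,0],"rotation":[0,0,0]},{"claw":40,"dp":[10,0,0],"rotation":[0,0,0]},{"claw":40,"dp":[15,0,0],"rotation":[0,0,0]}]'
python3 -m creep '[{"claw":40,"dp":[8,0,0],"rotation":[0,0,0]},{"claw":40,"dp":[4,0,0],"rotation":[0,0,0]},{"claw":40,"dp":[3,0,0],"rotation":[0,0,0]},{"claw":40,"dp":[3,0,0],"rotation":[0,0,0]},{"claw":40,"dp":[3,0,0],"rotation":[0,0,0]},{"claw":40,"dp":[4,0,0],"rotation":[0,0,0]},{"claw":40,"dp":[4,0,0],"rotation":[0,0,0]},{"claw":40,"dp":[4,0,0],"rotation":[0,0,0]}]'
python3 -m creep '[{"claw":40,"dp":[5,0,0],"rotation":[0,0,0]},{"claw":40,"dp":[6,0,0],"rotation":[0,0,0]},{"claw":40,"dp":[6,0,0],"rotation":[0,0,0]},{"claw":40,"dp":[6,0,0],"rotation":[0,0,0]},{"claw":40,"dp":[6,0,0],"rotation":[0,0,0]},{"claw":40,"dp":[6,0,0],"rotation":[0,0,0]},{"claw":40,"dp":[6,0,0],"rotation":[0,0,0]},{"claw":40,"dp":[4,0,0],"rotation":[0,0,0]}]'
python3 w.py w6
```

```text
time_s: 9.15
tool_pos: [0.439, 0.1925, 0.0157]
orientation: [0.0, 0.999, 0.05, 0.001]
force: [0.2, 0.4, 0.4]
width: 0.0399
gripper_force: 0.0
time_s: 9.95
tool_pos: [0.4701, 0.1958, 0.014]
orientation: [0.0, 0.999, 0.05, -0.0]
force: [-4.0, -1.4, 3.2]
width: 0.0399
gripper_force: 2.4
time_s: 10.75
tool_pos: [0.5153, 0.2005, 0.014]
orientation: [-0.0, 0.999, 0.05, 0.0]
force: [-3.8, -0.4, 2.7]
width: 0.0398
gripper_force: 2.2
tcp [515.3 200.5  14. ] yaw x 5.76
[200.   9.] [177   0  46  27] [638.1 267.8] [ 9.5 18.8] 17.98 zmax 23.5
[316. 193.] [237 109 158 167] [552.8 204.3] [92.5 75.5] 4.9 zmax 62.5
[631. 209.] [618 182  22  50] [561.5  15.8] [30.9 10.8] 14.64 zmax 20.0
[ 32. 236.] [  0 202  82  80] [515.9 333.2] [39.8 97.3] 9.93 zmax 86.4
[ 96. 325.] [ 83 303  29  42] [515.2 279.5] [23.5  2.7] 6.18 zmax 96.1
[257. 315.] [243 303  33  28] [517.7 223.5] [30.   5.3] 7.54 zmax 94.4
[374. 315.] [356 303  33  28] [522.1 178.1] [29.9  5.5] 3.6 zmax 94.6
[535. 325.] [520 303  28  42] [531.2 122.7] [23.   2.9] 4.89 zmax 96.0
```

View pics/w6.png

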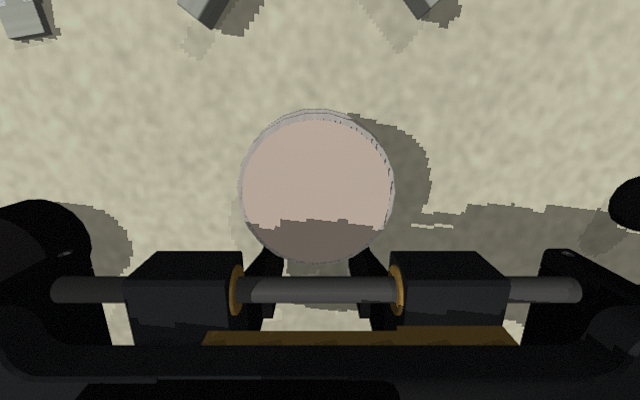

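The chuck is cradled at (317,187) with the V tips at about (205,20) and (425,15), so it is well centred.

```bash
python3 -m creep '[{"claw":40,"dp":[5,0,0],"rotation":[0,0,0]},{"claw":40,"dp":[6,0,0],"rotation":[0,0,0]},{"claw":40,"dp":[6,0,0],"rotation":[0,0,0]},{"claw":40,"dp":[6,0,0],"rotation":[0,0,0]},{"claw":40,"dp":[6,0,0],"rotation":[0,0,0]},{"claw":40,"dp":[6,0,0],"rotation":[0,0,0]},{"claw":40,"dp":[6,0,0],"rotation":[0,0,0]},{"claw":40,"dp":[3,0,0],"rotation":[0,0,0]}]'
python3 w.py w7
python3 - <<'E'
from h import *
f=np.load("w7.npz"); P=cloud("wrist",f["d"],f["M"])*1000; x,y,z=P[...,0],P[...,1],P[...,2]
c=P[(z>40)&(z<50)&(x>540)&(x<660)&(abs(y-210)<55)]; print("chuck top mean",cv2.minEnclosingCircle(np.float32(c[:,:2])))
q=P[(z>12)&(z<26)&(x>625)&(x<706)&(abs(y-220)<80)][:,:2]; L=[]
for s in(1,-1):
    k=q[(s*(q[:,1]-222)>14)&(q[:,0]<700)]; v=cv2.fitLine(np.float32(k),cv2.DIST_HUBER,0,.01,.01).ravel()
    L.append((v[:2]*np.sign(v[0]),v[2:])); print(len(k),np.degrees(np.arctan2(*L[-1][0][::-1])))
(v1,p1),(v2,p2)=L; t=np.linalg.solve(np.c_[v1,-v2],p2-p1); ap=p1+v1*t[0]; ax=v1+v2; ax/=np.linalg.norm(ax)
print("axis",np.degrees(np.arctan2(ax[1],ax[0])),"seat",ap-71.6*ax)
E
```

```text
time_s: 11.6
tool_pos: [0.5591, 0.2049, 0.014]
orientation: [-0.0, 0.999, 0.05, 0.0]
force: [-4.1, -1.4, 2.5]
width: 0.04
gripper_force: 2.2
tcp [559.1 204.9  14. ] yaw x 5.76
[237.  55.] [189   0 101 117] [665.4 255. ] [12.8 70. ] 58.06 zmax 23.9
[387.  50.] [329   0 110 108] [676.  182.1] [69.4 12.8] 48.48 zmax 23.5
[316. 193.] [237 109 158 167] [596.6 208.5] [92.5 75.7] 5.54 zmax 88.0
[625. 263.] [601 246  39  39] [574.6  13.1] [ 9.2 23.3] 50.68 zmax 30.2
[ 96. 325.] [ 84 303  28  42] [559.1 284.3] [22.8  2.7] 4.46 zmax 96.0
[257. 315.] [243 303  33  28] [561.3 227.9] [29.4  5.2] 7.77 zmax 94.6
[374. 315.] [356 303  33  28] [565.9 182.5] [29.8  5.4] 3.42 zmax 94.7
[535. 325.] [520 303  28  42] [575.4 127.1] [22.5  2.4] 5.25 zmax 95.8
chuck top mean ((597.6077880859375, 208.36009216308594), 43.61949157714844)
3980 -32.674133
4073 49.992023
axis 8.658945 seat [638.8138  214.16042]
```

View pics/w7.png

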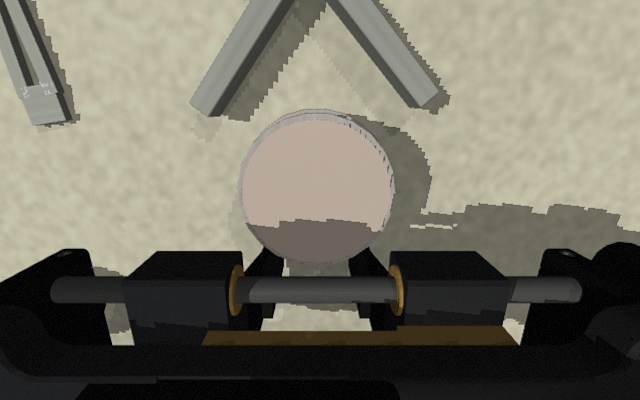

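The chuck is at (317,187) just in front of both arms, with tips at (200,105) and (430,105). About 40 mm forward and 1 mm to the left remain.

```bash
python3 -m creep '[{"claw":40,"dp":[5,-0.2,0],"rotation":[0,0,0]},{"claw":40,"dp":[6,-0.2,0],"rotation":[0,0,0]},{"claw":40,"dp":[6,-0.2,0],"rotation":[0,0,0]},{"claw":40,"dp":[6,-0.2,0],"rotation":[0,0,0]},{"claw":40,"dp":[5,-0.2,0],"rotation":[0,0,0]},{"claw":40,"dp":[3,0,0],"rotation":[0,0,0]},{"claw":40,"dp":[2,0,0],"rotation":[0,0,0]},{"claw":40,"dp":[1,0,0],"rotation":[0,0,0]}]'|grep -E "tool|force"; for i in 1; do python3 -m creep '[{"claw":40,"dp":[1,0,0],"rotation":[0,0,0]}]'|grep -E "tool|force"; python3 -m creep '[{"claw":40,"dp":[1,0,0],"rotation":[0,0,0]}]'|grep -E "tool|force"; done
```

```text
tool_pos: [0.5922, 0.2093, 0.014]
force: [-3.7, -0.4, 2.4]
gripper_force: 2.2
tool_pos: [0.593, 0.2094, 0.014]
force: [-4.2, -0.9, 2.6]
gripper_force: 2.1
tool_pos: [0.5941, 0.2095, 0.014]
force: [-3.7, -1.0, 3.0]
gripper_force: 2.1
```

```bash
python3 -m creep '[{"claw":40,"dp":[1,0,0],"rotation":[0,0,0]}]'|grep -E "tool|force"; python3 -m creep '[{"claw":40,"dp":[1,0,0],"rotation":[0,0,0]}]'|grep -E "tool|force";python3 -m creep '[{"claw":40,"dp":[1,0,0],"rotation":[0,0,0]}]'|grep -E "tool|force"; python3 -m creep '[{"claw":40,"dp":[1,0,0],"rotation":[0,0,0]}]'|grep -E "tool|force"
```

```text
tool_pos: [0.5951, 0.2096, 0.014]
force: [-3.6, -0.4, 2.6]
gripper_force: 2.0
tool_pos: [0.5962, 0.2096, 0.014]
force: [-4.0, -1.4, 2.3]
gripper_force: 2.0
tool_pos: [0.5972, 0.2097, 0.014]
force: [-4.3, -1.4, 2.1]
gripper_force: 2.1
tool_pos: [0.5982, 0.2098, 0.014]
force: [-4.5, -0.6, 2.6]
gripper_force: 2.1
```

```bash
python3 -m creep '[{"claw":40,"dp":[1,0,0],"rotation":[0,0,0]}]'|grep -E "tool|force"; python3 -m creep '[{"claw":40,"dp":[1,0,0],"rotation":[0,0,0]}]'|grep -E "tool|force";python3 -m creep '[{"claw":40,"dp":[1,0,0],"rotation":[0,0,0]}]'|grep -E "tool|force"
```

```text
tool_pos: [0.5992, 0.21, 0.014]
force: [-4.1, -0.6, 2.6]
gripper_force: 2.5
tool_pos: [0.5994, 0.21, 0.0139]
force: [-8.9, -1.7, 5.9]
gripper_force: 4.4
tool_pos: [0.5996, 0.2101, 0.0138]
force: [-12.7, -2.8, 8.7]
gripper_force: 6.0
```

```bash
python3 -m creep '[{"claw":40,"dp":[1,0,0],"rotation":[0,0,0]}]'|grep -E "tool|force"; python3 -m creep '[{"claw":40,"dp":[0,0,0],"rotation":[0,0,0]}]'|grep -E "tool|force"; python3 -m creep '[{"claw":40,"dp":[-4,0,0],"rotation":[0,0,0]},{"claw":40,"dp":[-6,0,0],"rotation":[0,0,0]},{"claw":40,"dp":[-20,0,0],"rotation":[0,0,0]},{"claw":40,"dp":[-30,0,0],"rotation":[0,0,0]},{"claw":40,"dp":[0,0,-40],"rotation":[0,0,0]},{"claw":40,"dp":[0,0,-45],"rotation":[0,0,0]},{"claw":40,"dp":[0,0,-40],"rotation":[0,0,0]},{"claw":40,"dp":[0,0,0],"rotation":[0,0,0]}]'
python3 w.py w8
python3 - <<'E'
from h import *
p=cv2.imread("pics/w8.png")[0:220,160:480]; cv2.imwrite("pics/w8c.png",cv2.resize(p,None,fx=2.4,fy=2.4,interpolation=cv2.INTER_CUBIC))
f=np.load("w8.npz"); P=cloud("wrist",f["d"],f["M"])*1000; x,y,z=P[...,0],P[...,1],P[...,2]
c=P[(z>38)&(z<50)&(x>590)&(x<700)&(abs(y-214)<55)]; print("chuck",cv2.minEnclosingCircle(np.float32(c[:,:2])))
E
```

```text
tool_pos: [0.5997, 0.2102, 0.0137]
force: [-15.0, -2.6, 10.9]
gripper_force: 7.6
tool_pos: [0.5997, 0.2102, 0.0137]
force: [-12.3, -2.7, 10.1]
gripper_force: 7.0
time_s: 14.35
tool_pos: [0.5456, 0.2058, 0.145]
orientation: [-0.001, 0.999, 0.05, 0.005]
force: [1.2, -0.8, 0.1]
width: 0.0403
gripper_force: 0.0
tcp [545.6 205.8 145. ] yaw x 5.76
[316.  75.] [249   0 137 140] [665.1 216.7] [113.9 112.4] 55.79 zmax 47.6
[558.  82.] [541  69  36  28] [678.3  -7.7] [23.2 22.2] 10.06 zmax 30.7
[631. 170.] [609 112  31 107] [ 607.  -106.8] [105.6  28.6] 21.13 zmax 26.6
[512. 199.] [490 181  46  35] [565.6   6.1] [29.5 31.2] 27.18 zmax 37.5
[150. 223.] [118 195  66  57] [500.8 374.7] [55.3 55.4] 8.9 zmax 35.2
chuck ((643.623291015625, 214.6389617919922), 38.053375244140625)
```

View pics/w8c.png

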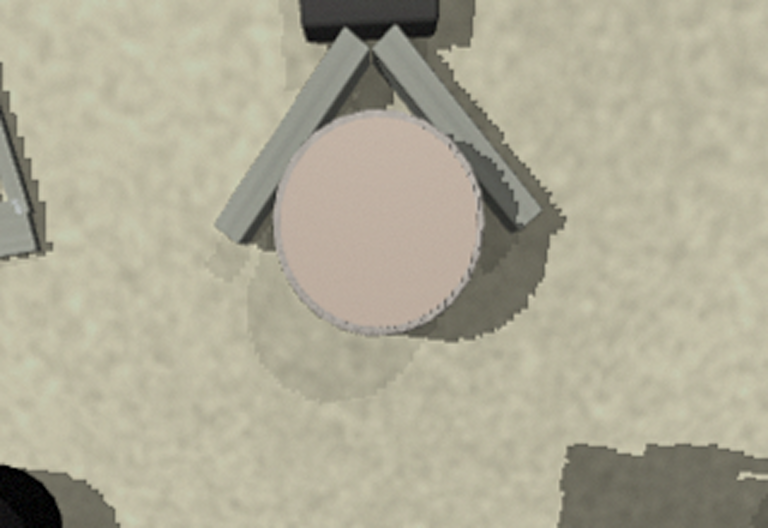

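The chuck, at (378,222) in the crop, sits against both arms. Its measured centre is within 1 mm of the computed seat, and the push force was nearly along the V's axis. The bystanders I could measure haven't moved, so I'm handing in.

```bash
python3 -c "
from rig import ctrl
print(ctrl.sign_off())"
```

```text
the job is handed in; nothing more can be done
None
```

I pushed the positioner flush against the rail and the chuck into the V-stop touching both arms, as far as the pictures and push forces show, then handed the job in at about 14 s with the arm clear; the bystanders I could measure had not moved.

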